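# Find the firm spring leaf of the pot stand and set the pot on it

### The job

Two of the three spring leaves of the pot stand have gone tired and only one is still firm. With the fingertips press each leaf's round rest down until it sits firmly on its stop, with about 15 N and never more than 25 N, one after another from left to right as the robot sees them, to feel which leaf is the firm one. Then set the lidded pot upright and centred on the firm leaf's rest and let go, never letting the pot push any leaf down onto its stop, and leave the other tea things as they are.

Things in the scene. Friction and masses are not known exactly. Their poses are not given: they have to be found in the camera images.
- stand: Pot stand, fixed to the table: dark wooden base plate 215 x 285 mm, 6 mm thick, and across its far end a clamp block 40 x 270 mm, 56 mm high, with a copper strip and steel screws on top. Origin under the centre of the clamp block, on the table; z up; its -x axis points along the three leaves towards the robot side; +y towards the left leaf.
- leaf_left_rest (a point): Centre of the upper face of the left leaf's round copper and cork rest: a disc 58 mm across, 4 mm thick, at the free tip of a steel leaf spring 18 mm wide clamped in the block. At rest it lies 130 mm from the stand's origin along the stand's -x, +100 mm along its y, and 52 mm above the table (which is the work surface). It moves with the leaf. 100 mm between neighbouring rests. All three look the same; which one is firm changes from start to start.
- leaf_left (a joint): Deflection of the left leaf in rad: 0 up and free, 0.11 on its rubber stop (rest centre 12 mm lower); it springs back when let go. Pushed at the centre of the rest, a firm leaf takes about 0.8 N per mm (about 9.5 N when it meets the stop), a tired one only about 0.1 N per mm (under 2 N when it meets the stop); past that the stop resists, some 20 N per mm.
- leaf_middle_rest (a point): Centre of the upper face of the middle leaf's round copper and cork rest: a disc 58 mm across, 4 mm thick, at the free tip of a steel leaf spring 18 mm wide clamped in the block. At rest it lies 130 mm from the stand's origin along the stand's -x, +0 mm along its y, and 52 mm above the table (which is the work surface). It moves with the leaf. 100 mm between neighbouring rests. All three look the same; which one is firm changes from start to start.
- leaf_middle (a joint): Deflection of the middle leaf in rad: 0 up and free, 0.11 on its rubber stop (rest centre 12 mm lower); it springs back when let go. Pushed at the centre of the rest, a firm leaf takes about 0.8 N per mm (about 9.5 N when it meets the stop), a tired one only about 0.1 N per mm (under 2 N when it meets the stop); past that the stop resists, some 20 N per mm.
- leaf_right_rest (a point): Centre of the upper face of the right leaf's round copper and cork rest: a disc 58 mm across, 4 mm thick, at the free tip of a steel leaf spring 18 mm wide clamped in the block. At rest it lies 130 mm from the stand's origin along the stand's -x, -100 mm along its y, and 52 mm above the table (which is the work surface). It moves with the leaf. 100 mm between neighbouring rests. All three look the same; which one is firm changes from start to start.
- leaf_right (a joint): Deflection of the right leaf in rad: 0 up and free, 0.11 on its rubber stop (rest centre 12 mm lower); it springs back when let go. Pushed at the centre of the rest, a firm leaf takes about 0.8 N per mm (about 9.5 N when it meets the stop), a tired one only about 0.1 N per mm (under 2 N when it meets the stop); past that the stop resists, some 20 N per mm.
- pot_centre (a point): The lidded pot, white ceramic with blue band, loose, about 0.3 kg, upright on the tray; its lid is fast and does not come off. Round, 66 mm across the belly, 44 mm across the foot, 78 mm high to the top of the knob. The point is on its axis 39 mm above its foot. The lid's top is 56 mm above the foot; from there a blue upright cylindrical knob, 18 mm across and 22 mm tall, by which it is lifted from above.
- tray: Low copper-coloured tray, fixed, 330 x 370 mm, floor 3 mm thick, rim 12 mm high. Origin under its centre. The pot and the bystanders stand on its floor.
- cup_0_centre (a point): A tiny white cup, loose bystander, 44 mm across, 36 mm high; the point is on its axis half-way up.
- cup_1_centre (a point): A tiny white cup, loose bystander, 44 mm across, 36 mm high; the point is on its axis half-way up.
- cup_2_centre (a point): A tiny white cup, loose bystander, 44 mm across, 36 mm high; the point is on its axis half-way up.
- cup_3_centre (a point): A tiny white cup, loose bystander, 44 mm across, 36 mm high; the point is on its axis half-way up.
- incense_box: Green plastic incense box with clear sliding lid, loose bystander, 130 x 34 x 27 mm; origin under its centre, length along x.
- spoon_grip (a point): Stainless spoon, loose bystander, 130 mm long, lying flat; the point is on its handle.
- tin: Two-tier round stacking tin, loose bystander, 63 mm across, 60 mm high; origin under its centre.

How it is judged (in metres and radians):
On the way, in this order (a step that is already met when the one before it is completed fails the run):
1. the left leaf is pressed firmly onto its stop by the fingers (value of joint leaf_left above 0.102 rad and contact force between the fingers and leaf_left above 8 N), for 0.1 s.
2. the middle leaf is pressed firmly onto its stop by the fingers (value of joint leaf_middle above 0.102 rad and contact force between the fingers and leaf_middle above 8 N), for 0.1 s.
3. the right leaf is pressed firmly onto its stop by the fingers (value of joint leaf_right above 0.102 rad and contact force between the fingers and leaf_right above 8 N), for 0.1 s.
At the end, for the whole second after the job is handed in: The pot stands upright (within 0.15 rad) and at rest on one leaf's rest, within 15 mm of its centre, and that leaf carries it clear of the stop (deflection below 0.075 rad); cups, box, spoon and tin are within 20 mm of where they started (((horizontal distance between pot_centre and leaf_left_rest below 0.015 m and contact force between pot and leaf_left above 1 N and value of joint leaf_left below 0.075 rad) or (horizontal distance between pot_centre and leaf_middle_rest below 0.015 m and contact force between pot and leaf_middle above 1 N and value of joint leaf_middle below 0.075 rad) or (horizontal distance between pot_centre and leaf_right_rest below 0.015 m and contact force between pot and leaf_right above 1 N and value of joint leaf_right below 0.075 rad)) and angle between pot_centre's own z axis and vertical below 0.15 rad and linear speed of pot below 0.02 m/s and distance of each of cup_0_centre, cup_1_centre, cup_2_centre, cup_3_centre, incense_box, spoon_grip, tin from where it was at the start of the episode below 0.02 m); the robot touches nothing.
It fails at once if a leaf is pushed with more than 25 N (contact force between any of the fingers, pot and leaf_left above 25 N or contact force between any of the fingers, pot and leaf_middle above 25 N or contact force between any of the fingers, pot and leaf_right above 25 N).
It fails at once if the pot pushes a leaf down onto its stop ((contact force between pot and leaf_left above 0.3 N and value of joint leaf_left above 0.1 rad) or (contact force between pot and leaf_middle above 0.3 N and value of joint leaf_middle above 0.1 rad) or (contact force between pot and leaf_right above 0.3 N and value of joint leaf_right above 0.1 rad)).
It fails at once if another tea thing is shifted by more than 20 mm (distance of any of cup_0_centre, cup_1_centre, cup_2_centre, cup_3_centre, incense_box, spoon_grip, tin from where it was at the start of the episode above 0.02 m).
It also fails if it takes over 69 s, if anything falls off the work surface, if the arm or the gripper's body presses on something with over 40 N, if the wrist force passes 120 N, or if a joint passes its speed limit or range.

### The arm

A 6-joint arm with a two-finger parallel gripper is mounted at the origin on the work surface. World frame = base frame: x ahead of the robot, y to its left, z up, the work surface at z = 0. Lengths are in m, angles in degrees, forces in N, time in s.
With the tool pointing down it reaches from about 0.4 to 0.825 m from the base axis. Payload 7 kg.
Tool frame: the origin (TCP) lies on the centre line of the jaws, within the pads' length; the fingertips stand 19 mm ahead of it and the grasp point (between the pads) is the TCP; z points along the fingers, y is the line along which they close (so a half turn about z gives the same grasp; the last joint's range is limited). The gripper opens to 88 mm and grips with 3 to 60 N. Pads are 19 mm wide; open, the fingers measure 130 mm over their backs; the gripper's body (78 mm by 193 mm) begins 47 mm behind the grasp point.
Start: joints at [84.288, 20.546, 0.682, 0, -70.136, -16.507], TCP at [0.255, 0.625, 0.246] pointing down, gripper open.
Joint ranges: [-176.03, 176.03], [-82.01, 121.73], [-58.28, 71.71], [-173.87, 95.51], [-174.79, -0.11], [-173.66, 173.66]. Speed limits (degrees/s): [136.94, 136.94, 172.46, 180, 180, 180].

### API

Orientations are given as [roll, pitch, yaw] about the fixed x, y, z axes, in that order (R = Rz(yaw) Ry(pitch) Rx(roll)).
In Python, from plant import get_state, capture, close_job gives the robot as it stands.
- The arm moves only by the tool apply_moves, never from a script. Its argument "targets" is a list of rows, each a list of 7 numbers: the opening, from 0 (shut) to 1 (fully open), then the shift along the tool's x, y, z normalised to -1 to 1, where 1 is 1000 mm, then the turn, a rotation vector about the tool's x, y, z normalised to -1 to 1, where 1 is 90 degrees. In form: [[claw, tx, ty, tz, ax, ay, az], ...]. A call has 1 to 20 rows; each row shifts and turns the commanded pose from where the row before left it, along the tool's axes as they then stand; what a row does not reach is not made up. A row lasts 1/12 s, in which the tool goes at most 41.7 mm and 7.16 degrees, less where a joint would pass 70% of its speed; a pose out of reach is approached as far as the arm can. A call with a number of a shift or a turn outside -1 to 1 is refused whole. A call with a gripper value outside its range is refused whole. The fingers move at their own pace and stop on an object; "newtons" is the grip in N (left out, the last holds). Time passes only in rows, so rows that do not move let the fingers close. It gives the time, the measured TCP pose, the force, the opening and the grip force at its end, in the units of the state.
- get_state(): the state, without advancing time (a new reading comes with each control period).
- capture(name): name is "scene" or "top" or "wrist"; returns a dict with "frame" (480x640x3 uint8, red, green, blue), "range_z" (480x640 float32, m along the optical axis (not along the pixel's ray), 0 where there is no reading), "camera_matrix" (3x3 intrinsics, pixels), "T" (4x4, takes a point from camera to world coordinates). Camera axes: x right, y down, z forward; pixel columns grow to the right and rows downward; lengths in m; the calibration is good to about 2 mm. A picture is of the moment at which its call begins.
- close_job(): hands the job in; it is judged then, once.
The state is a dict: "time_s": time; "joints": joint angles; "qd": joint speeds; "joint_torque": joint torques, N m; "tcp_pos": TCP position; "eef_rot": TCP orientation; "contact_force": force on the tool from outside, world axes, zero at the start; "moment": the same for the moment, N m; "gripper_width": finger opening in m; "gripper_force": force on a finger pad.
Only numpy, scipy, OpenCV 4.12 (cv2) and the standard library are available. Lean on these libraries where they do the work, as an engineer would, in place of code of your own. Each camera call takes 0.05 s, during which the arm holds its last target. There are 200 camera calls.

## Working session

There is one attempt and no reset: what is moved stays moved. The work goes in short steps, Python scripts to look and compute and a tool call to move; the robot and the scene stay as the last step left them, time stands still between calls to the robot, and variables do not carry over. Pictures are saved under pics/ and viewed, at most 10 in all, crops included, and the job is handed in when it is done.

Besides the shell and the picture viewer there is one more tool, called after "Emit:" as name(argument=value, ...), one argument or row to a line, values as JSON. apply_moves: Moves the arm, as the interface text tells. Scaled input: -1 to 1 covers 1000 mm each way for a shift and 90 degrees each way for a turn. Its arguments: {"type":"object","properties":{"targets":{"type":"array","items":{"type":"array","items":{"type":"number"}}},"newtons":{"type":"number"}},"required":["targets"]}

```bash
mkdir -p pics
python3 - <<'E'
from plant import *
import cv2,numpy as np
s=get_state();print(s)
for n in("scene","top"):
    c=capture(n);cv2.imwrite(f"pics/{n}0.png",c["frame"][:,:,::-1]);np.savez(f"{n}0.npz",**c)
    print(n,c["camera_matrix"],c["T"])
E
```

```text
{'time_s': 0.0, 'joints': array([ 8.42865348e+01,  2.05901771e+01,  6.33242076e-01, -2.13109004e-02,
       -7.01347201e+01, -1.65095113e+01]), 'qd': array([-0.03149179,  0.0349156 , -0.07817886, -0.06034103, -0.02088959,
       -0.02722456]), 'joint_torque': array([-4.30179380e-04, -5.82731795e+01,  2.93040276e+01,  6.99705765e+00,
        6.80319834e-03, -1.55247690e-04]), 'tcp_pos': array([0.25510681, 0.62443853, 0.24462907]), 'eef_rot': array([ 1.79906430e+02, -6.84105795e-03, -2.22302286e+01]), 'contact_force': array([-0.68338641, -0.63410515,  1.45208215]), 'moment': array([-0.06133902, -0.01531554, -0.00812742]), 'gripper_force': 0.0, 'gripper_width': 0.08791046643482348}
scene [[598.8866699    0.         319.96305393]
 [  0.         598.8866699  244.56605144]
 [  0.           0.           1.        ]] [[ 0.65410798  0.66190758 -0.36608893  1.06162738]
 [ 0.75634761 -0.56659265  0.32697256 -0.44448654]
 [ 0.00900232 -0.49076585 -0.87124499  1.13365487]
 [ 0.          0.          0.          1.        ]]
top [[452.57054683   0.         308.22625075]
 [  0.         452.57054683 241.86252221]
 [  0.           0.           1.        ]] [[ 0.02448933 -0.98740735  0.15629137  0.44820225]
 [-0.99880003 -0.03079903 -0.03807792 -0.01113187]
 [ 0.04241204 -0.15517132 -0.98697674  1.02297165]
 [ 0.          0.          0.          1.        ]]
```

View pics/top0.png

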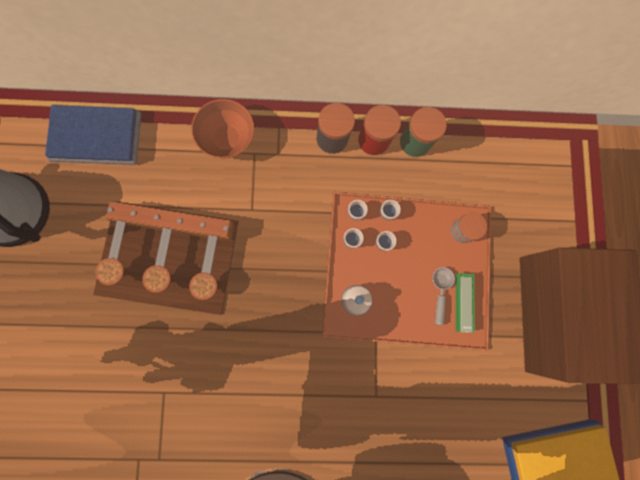

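View pics/scene0.png

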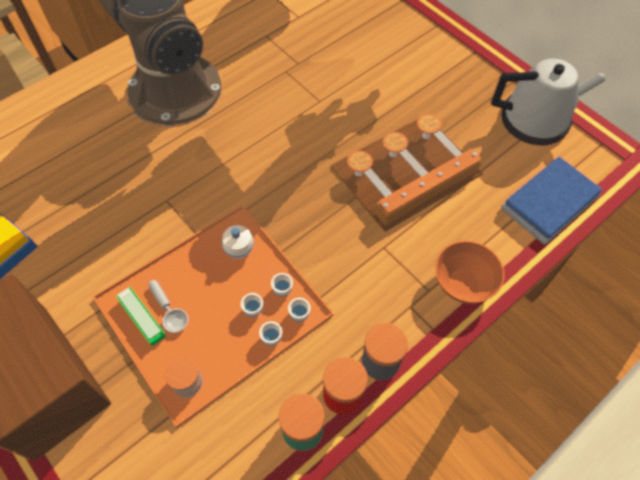

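The top view shows the rests at about (110,272), (157,279) and (203,286), the left one being leftmost. The pot knob is at (361,300) and the cups are at (357,209), (390,209), (353,238) and (386,240). Next I measure the rests and the knob in both views.

```bash
cat > h.py <<'E'
import numpy as np,cv2
def ray(c,u,v,z):
    K,T=c["camera_matrix"],c["T"]; d=T[:3,:3]@np.linalg.inv(K)@[u,v,1]; o=T[:3,3]
    return o+d*(z-o[2])/d[2]
def cloud(c):
    K,T=c["camera_matrix"],c["T"]; v,u=np.mgrid[:480,:640]; Z=c["range_z"]
    P=np.stack([(u-K[0,2])/K[0,0]*Z,(v-K[1,2])/K[1,1]*Z,Z],-1)
    return P@T[:3,:3].T+T[:3,3]
E
python3 - <<'E'
from h import *
pix={"top":[(110,272),(157,279),(203,286),(361,300)],"scene":[(430,124),(396,142),(360,161),(237,232)]}
for n in pix:
    c=dict(np.load(n+"0.npz"));P=cloud(c)
    hsv=cv2.cvtColor(c["frame"],cv2.COLOR_RGB2HSV)
    for i,(u,v) in enumerate(pix[n]):
        w=20 if i<3 else 12
        sl=np.s_[v-w:v+w+1,u-w:u+w+1]
        Q=P[sl];H=hsv[sl];z=Q[...,2]
        if i<3: m=(z>.046)&(z<.060)&(H[...,1]>90)
        else: m=(H[...,0]>95)&(H[...,0]<130)&(H[...,1]>70)
        m=cv2.morphologyEx(m.astype(np.uint8),cv2.MORPH_OPEN,np.ones((3,3)))if i<3 else m.astype(np.uint8)
        k,l,st,ce=cv2.connectedComponentsWithStats(m)
        j=1+np.argmax(st[1:,4]);x,y=ce[j]
        pts=np.argwhere(l==j)[:,::-1].astype(np.float32)
        (cx,cy),r=cv2.minEnclosingCircle(pts)
        h=.052 if i<3 else .081
        print(n,i,st[j],"mean",ray(c,u-w+x,v-w+y,h).round(4),"circ",ray(c,u-w+cx,v-w+cy,h).round(4),r,"z",np.median(z[l==j]).round(4),"zmax",z.max().round(3), "click",ray(c,u,v,h).round(4))
    if n=="top":
        z=P[...,2]
        for nm,(u,v) in dict(c0=(357,209),c1=(390,209),c2=(353,238),c3=(386,240)).items(): print(nm,ray(c,u,v,.035).round(3))
        for nm,(u,v) in dict(bl=(109,208),br=(228,228)).items(): print(nm,ray(c,u,v,.056).round(3))
E
```

```text
top 0 [  6   6  28  27 579] mean [0.527  0.3704 0.052 ] circ [0.5266 0.3702 0.052 ] 14.21163272857666 z 0.0519 zmax 1.023 click [0.5245 0.3686 0.052 ]
top 1 [  6   6  28  27 586] mean [0.5144 0.2714 0.052 ] circ [0.5135 0.2707 0.052 ] 14.089102745056152 z 0.0517 zmax 1.023 click [0.5124 0.2696 0.052 ]
top 2 [  7   7  27  26 574] mean [0.5015 0.1723 0.052 ] circ [0.5012 0.1721 0.052 ] 13.85125732421875 z 0.0517 zmax 1.023 click [0.5003 0.1723 0.052 ]Traceback (most recent call last):
  File "<stdin>", line 14, in <module>
    return _wrapfunc(a, 'argmax', axis=axis, out=out, **kwds)
    return bound(*args, **kwds)
ValueError: attempt to get argmax of an empty sequence
```

Emit:
apply_moves(
  targets=[
    [0,0.029,0.011,0,0,0,0],
    [0,0.029,0.011,0,0,0,0],
    [0,0.029,0.011,0,0,0,0],
    [0,0.029,0.011,0,0,0,0],
    [0,0.029,0.011,0,0,0,0],
    [0,0.029,0.011,0,0,0,0],
    [0,0.029,0.011,0,0,0,0],
    [0,0.029,0.011,0,0,0,0],
    [0,0.029,0.011,0,0,0,0],
    [0,0.029,0.011,0,0,0,0],
    [0,0.029,0.011,0,0,0,0],
    [0,0.029,0.011,0,0,0,0],
    [0,0,0,0.03,0,0,0],
    [0,0,0,0.03,0,0,0],
    [0,0,0,0.03,0,0,0],
    [0,0,0,0.02,0,0,0],
    [0,0,0,0.02,0,0,0],
    [0,0,0,0,0,0,0],
    [0,0,0,0,0,0,0],
    [0,0,0,0,0,0,0],
  ],
  newtons=20,
)

```text
time_s: 1.77
tcp_pos: [0.528, 0.3715, 0.1166]
eef_rot: [-180.0, -0.0, -22.2]
contact_force: [0.7, 0.5, 0.6]
gripper_width: 0.0007
gripper_force: 0.0
```

Emit:
apply_moves(
  targets=[
    [0,-0.001,0,0.02,0,0,0],
    [0,0,0,0.014,0,0,0],
    [0,0,0,0.004,0,0,0],
    [0,0,0,0.002,0,0,0],
    [0,0,0,0,0,0,0],
    [0,0,0,0,0,0,0],
    [0,0,0,0,0,0,0],
  ],
)

```text
time_s: 2.35
tcp_pos: [0.5271, 0.372, 0.0768]
eef_rot: [-179.9, -0.0, -22.2]
contact_force: [0.5, 0.2, -0.3]
gripper_width: 0.0003
gripper_force: 0.0
```

Run:
```python
from h import *
for n,(u,v) in {"top":(359,300),"scene":(237,236)}.items():
    c=dict(np.load(n+"0.npz"));P=cloud(c);w=14
    sl=np.s_[v-w:v+w+1,u-w:u+w+1];z=P[sl][...,2]
    m=((z>.072)&(z<.1)).astype(np.uint8);k,l,st,ce=cv2.connectedComponentsWithStats(m)
    for j in range(1,k):
        x,y=ce[j];print(n,st[j],(u-w+x,v-w+y),ray(c,u-w+x,v-w+y,.080).round(4),np.median(P[sl][l==j],0).round(4))
    hsv=cv2.cvtColor(c["frame"],cv2.COLOR_RGB2HSV)
    m=((z>.02)&(z<.075)).astype(np.uint8);k,l,st,ce=cv2.connectedComponentsWithStats(m)
    j=1+np.argmax(st[1:,4]);pts=np.argwhere(l==j)[:,::-1].astype(np.float32);(cx,cy),r=cv2.minEnclosingCircle(pts)
    print("body",st[j],ray(c,u-w+cx,v-w+cy,.03).round(4),r,P[sl][l==j].mean(0).round(4))
c=dict(np.load("top0.npz"))
for nm,(u,v) in dict(c0=(357,209),c1=(390,209),c2=(353,238),c3=(386,240)).items(): print(nm,ray(c,u,v,.035).round(3))
```

```text
top [11  9  9  9 59] (np.float64(359.5762711864407), np.float64(298.864406779661)) [ 0.4809 -0.1573  0.08  ] [ 0.4807 -0.1578  0.0795]
body [  0   0  27  29 617] [ 0.481  -0.1583  0.03  ] 15.154897689819336 [ 0.4797 -0.1561  0.0529]
scene [ 7  5  9 10 62] (np.float64(234.53225806451613), np.float64(231.19354838709677)) [ 0.4817 -0.1611  0.08  ] [ 0.481  -0.1608  0.08  ]
scene [12 15  1  1  1] (np.float64(235.0), np.float64(237.0)) [ 0.4933 -0.1686  0.08  ] [ 0.4891 -0.1665  0.0721]
body [  0   3  29  26 606] [ 0.4762 -0.1581  0.03  ] 16.10409164428711 [ 0.4865 -0.1623  0.0536]
c0 [ 0.683 -0.157  0.035]
c1 [ 0.685 -0.232  0.035]
c2 [ 0.616 -0.149  0.035]
c3 [ 0.614 -0.223  0.035]
```

Emit:
apply_moves(
  targets=[
    [0,0,0,0.003,0,0,0],
    [0,0,0,0.003,0,0,0],
    [0,0,0,0.003,0,0,0],
    [0,0,0,0.002,0,0,0],
    [0,0,0,0,0,0,0],
    [0,0,0,0,0,0,0],
    [0,0,0,0,0,0,0],
  ],
)

```text
time_s: 2.93
tcp_pos: [0.5266, 0.3715, 0.0646]
eef_rot: [180.0, -0.0, -22.2]
contact_force: [1.3, -0.7, 0.3]
gripper_width: 0.0004
gripper_force: 0.7
```

Emit:
apply_moves(
  targets=[
    [0,0,0,0.002,0,0,0],
    [0,0,0,0.002,0,0,0],
    [0,0,0,0.001,0,0,0],
    [0,0,0,0,0,0,0],
    [0,0,0,0,0,0,0],
    [0,0,0,0,0,0,0],
  ],
)

```text
time_s: 3.43
tcp_pos: [0.5268, 0.3716, 0.0601]
eef_rot: [-180.0, -0.0, -22.2]
contact_force: [-1.0, -0.6, 5.0]
gripper_width: 0.0006
gripper_force: 2.8
```

Emit:
apply_moves(
  targets=[
    [0,0,0,0.0003,0,0,0],
    [0,0,0,0,0,0,0],
    [0,0,0,0,0,0,0],
  ],
)

```text
time_s: 3.68
tcp_pos: [0.5268, 0.3716, 0.06]
eef_rot: [-180.0, -0.0, -22.2]
contact_force: [-0.8, -0.5, 7.2]
gripper_width: 0.0005
gripper_force: 3.7
```

Emit:
apply_moves(
  targets=[
    [0,0,0,0.0002,0,0,0],
    [0,0,0,0,0,0,0],
    [0,0,0,0,0,0,0],
  ],
)

```text
time_s: 3.93
tcp_pos: [0.5268, 0.3716, 0.06]
eef_rot: [-180.0, -0.0, -22.2]
contact_force: [-1.8, -1.7, 7.9]
gripper_width: 0.0006
gripper_force: 4.3
```

Emit:
apply_moves(
  targets=[
    [0,0,0,0.0004,0,0,0],
    [0,0,0,0.0004,0,0,0],
    [0,0,0,0,0,0,0],
    [0,0,0,0,0,0,0],
    [0,0,0,0,0,0,0],
  ],
)

```text
time_s: 4.35
tcp_pos: [0.5269, 0.3716, 0.0598]
eef_rot: [-179.9, -0.0, -22.2]
contact_force: [-4.0, -1.3, 13.0]
gripper_width: 0.0003
gripper_force: 6.6
```

Emit:
apply_moves(
  targets=[
    [0,0,0,0.0003,0,0,0],
    [0,0,0,0,0,0,0],
    [0,0,0,0,0,0,0],
    [0,0,0,0,0,0,0],
  ],
)

```text
time_s: 4.68
tcp_pos: [0.5269, 0.3716, 0.0598]
eef_rot: [-179.9, -0.1, -22.2]
contact_force: [-3.4, -1.9, 14.5]
gripper_width: 0.0003
gripper_force: 7.6
```

Emit:
apply_moves(
  targets=[
    [0,0,0,-0.005,0,0,0],
    [0,0,0,-0.01,0,0,0],
    [0,0,0,-0.01,0,0,0],
    [0,0.0065,0.0245,0,0,0,0],
    [0,0.0065,0.0245,0,0,0,0],
    [0,0.0065,0.0245,0,0,0,0],
    [0,0.0065,0.0245,0,0,0,0],
    [0,0,0,0,0,0,0],
    [0,0,0,0,0,0,0],
    [0,0,0,0.005,0,0,0],
    [0,0,0,0.005,0,0,0],
    [0,0,0,0.004,0,0,0],
    [0,0,0,0.003,0,0,0],
    [0,0,0,0.003,0,0,0],
    [0,0,0,0,0,0,0],
    [0,0,0,0,0,0,0],
    [0,0,0,0,0,0,0],
  ],
)

```text
time_s: 6.1
tcp_pos: [0.5139, 0.2717, 0.0632]
eef_rot: [-180.0, -0.0, -22.2]
contact_force: [-1.8, -0.2, 6.0]
gripper_width: 0.0006
gripper_force: 3.5
```

Emit:
apply_moves(
  targets=[
    [0,0,0,0.001,0,0,0],
    [0,0,0,0.001,0,0,0],
    [0,0,0,0.001,0,0,0],
    [0,0,0,0,0,0,0],
    [0,0,0,0,0,0,0],
    [0,0,0,0,0,0,0],
  ],
)

```text
time_s: 6.6
tcp_pos: [0.514, 0.2717, 0.0606]
eef_rot: [-180.0, -0.0, -22.2]
contact_force: [-1.9, -0.3, 9.3]
gripper_width: 0.0007
gripper_force: 4.9
```

Emit:
apply_moves(
  targets=[
    [0,0,0,0.0005,0,0,0],
    [0,0,0,0.0003,0,0,0],
    [0,0,0,0,0,0,0],
    [0,0,0,0,0,0,0],
    [0,0,0,0,0,0,0],
  ],
)

```text
time_s: 7.02
tcp_pos: [0.5141, 0.2717, 0.06]
eef_rot: [-179.9, -0.0, -22.2]
contact_force: [-2.9, 0.7, 11.1]
gripper_width: 0.0007
gripper_force: 5.4
```

Emit:
apply_moves(
  targets=[
    [0,0,0,0.0005,0,0,0],
    [0,0,0,0.0003,0,0,0],
    [0,0,0,0,0,0,0],
    [0,0,0,0,0,0,0],
    [0,0,0,0,0,0,0],
  ],
)

```text
time_s: 7.43
tcp_pos: [0.5141, 0.2717, 0.0598]
eef_rot: [-179.9, -0.1, -22.1]
contact_force: [-4.0, -0.5, 16.5]
gripper_width: 0.0002
gripper_force: 8.3
```

Emit:
apply_moves(
  targets=[
    [0,0,0,-0.005,0,0,0],
    [0,0,0,-0.01,0,0,0],
    [0,0,0,-0.01,0,0,0],
    [0,0.0065,0.0243,0,0,0,0],
    [0,0.0065,0.0243,0,0,0,0],
    [0,0.0065,0.0243,0,0,0,0],
    [0,0.0065,0.0243,0,0,0,0],
    [0,0,0,0,0,0,0],
    [0,0,0,0,0,0,0],
    [0,0,0,0.005,0,0,0],
    [0,0,0,0.005,0,0,0],
    [0,0,0,0.004,0,0,0],
    [0,0,0,0.003,0,0,0],
    [0,0,0,0.003,0,0,0],
    [0,0,0,0,0,0,0],
    [0,0,0,0,0,0,0],
    [0,0,0,0,0,0,0],
  ],
)

```text
time_s: 8.85
tcp_pos: [0.5009, 0.1712, 0.0634]
eef_rot: [180.0, 0.0, -22.2]
contact_force: [-1.1, 0.5, 1.2]
gripper_width: 0.0005
gripper_force: 0.8
```

Emit:
apply_moves(
  targets=[
    [0,0,0,0.001,0,0,0],
    [0,0,0,0.001,0,0,0],
    [0,0,0,0.001,0,0,0],
    [0,0,0,0,0,0,0],
    [0,0,0,0,0,0,0],
    [0,0,0,0,0,0,0],
  ],
)

```text
time_s: 9.35
tcp_pos: [0.501, 0.1711, 0.0605]
eef_rot: [-180.0, -0.0, -22.2]
contact_force: [-1.5, 1.6, 1.6]
gripper_width: 0.0005
gripper_force: 1.0
```

Emit:
apply_moves(
  targets=[
    [0,0,0,0.0005,0,0,0],
    [0,0,0,0.0005,0,0,0],
    [0,0,0,0.0003,0,0,0],
    [0,0,0,0,0,0,0],
    [0,0,0,0,0,0,0],
    [0,0,0,0,0,0,0],
  ],
)

```text
time_s: 9.85
tcp_pos: [0.5011, 0.1712, 0.0599]
eef_rot: [-180.0, -0.0, -22.2]
contact_force: [-2.5, 1.0, 10.0]
gripper_width: 0.0001
gripper_force: 5.2
```

Emit:
apply_moves(
  targets=[
    [0,0,0,0.0004,0,0,0],
    [0,0,0,0.0004,0,0,0],
    [0,0,0,0,0,0,0],
    [0,0,0,0,0,0,0],
    [0,0,0,0,0,0,0],
  ],
)

```text
time_s: 10.27
tcp_pos: [0.5011, 0.1712, 0.0596]
eef_rot: [-180.0, -0.0, -22.2]
contact_force: [-5.8, 0.8, 16.5]
gripper_width: 0.0005
gripper_force: 8.6
```

Emit:
apply_moves(
  targets=[
    [0,0,0,-0.01,0,0,0],
    [0,0,0,-0.03,0,0,0],
    [0,0,0,-0.03,0,0,0],
    [0.5,0.0106,0.0313,0,0,0,0],
    [0.5,0.0106,0.0313,0,0,0,0],
    [0.5,0.0106,0.0313,0,0,0,0],
    [0.5,0.0106,0.0313,0,0,0,0],
    [0.5,0.0106,0.0313,0,0,0,0],
    [0.5,0.0106,0.0313,0,0,0,0],
    [0.5,0.0106,0.0313,0,0,0,0],
    [0.5,0.0106,0.0313,0,0,0,0],
    [0.5,0.0106,0.0313,0,0,0,0],
    [0.5,0.0106,0.0313,0,0,0,0],
    [0.5,0,0,0,0,0,0],
    [0.5,0,0,0,0,0,0],
    [0.5,0,0,0,0,0,0],
  ],
)

```text
time_s: 11.6
tcp_pos: [0.4802, -0.159, 0.1281]
eef_rot: [180.0, 0.0, -22.3]
contact_force: [-0.2, 0.4, -0.3]
gripper_width: 0.0437
gripper_force: 0.0
```

Run:
```python
from plant import *
from h import *
c=capture("wrist");cv2.imwrite("pics/w1.png",c["frame"][:,:,::-1]);s=get_state();print(s["tcp_pos"],s["gripper_width"])
P=cloud(c);hsv=cv2.cvtColor(c["frame"],cv2.COLOR_RGB2HSV);z=P[...,2]
m=((z>.077)&(z<.085)&(hsv[...,0]>90)&(hsv[...,0]<130)&(hsv[...,1]>60)).astype(np.uint8)
k,l,st,ce=cv2.connectedComponentsWithStats(m)
for j in range(1,k):
    if st[j,4]>50: print(st[j],ce[j],ray(c,*ce[j],.081).round(4))
```

```text
[ 0.48043616 -0.15845008  0.1282159 ] 0.04385451344621505
[301 259  27  28 598] [314.34949833 272.38795987] [ 0.4816 -0.1588  0.081 ]
```

View pics/w1.png

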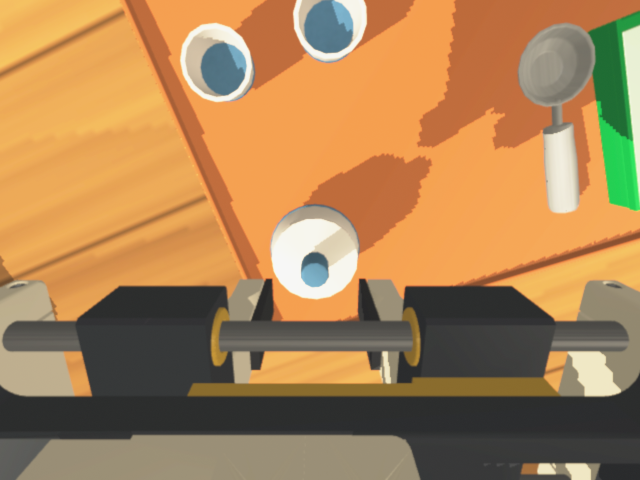

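The wrist view shows the knob at (314,272), centred between the fingers, with the cups clear at (217,62) and (330,22). I go down over it.

Emit:
apply_moves(
  targets=[
    [0.5,0.001,0,0.015,0,0,0],
    [0.5,0,0,0.015,0,0,0],
    [0.5,0,0,0.008,0,0,0],
    [0.5,0,0,0.006,0,0,0],
    [0.5,0,0,0,0,0,0],
    [0.5,0,0,0,0,0,0],
    [0.5,0,0,0,0,0,0],
  ],
)

```text
time_s: 12.23
tcp_pos: [0.4821, -0.1589, 0.0849]
eef_rot: [-180.0, -0.0, -22.2]
contact_force: [0.2, -1.0, -1.1]
gripper_width: 0.0441
gripper_force: 0.0
```

Emit:
apply_moves(
  targets=[
    [0.5,0,0,0.002,0,0,0],
    [0.5,0,0,0,0,0,0],
    [0.3,0,0,0,0,0,0],
    [0.3,0,0,0,0,0,0],
    [0.1,0,0,0,0,0,0],
    [0,0,0,0,0,0,0],
    [0,0,0,0,0,0,0],
    [0,0,0,0,0,0,0],
    [0,0,0,0,0,0,0],
    [0,0,0,0,0,0,0],
  ],
  newtons=20,
)

```text
time_s: 13.07
tcp_pos: [0.4816, -0.1591, 0.0823]
eef_rot: [-180.0, -0.0, -22.2]
contact_force: [-0.7, 0.3, 1.0]
gripper_width: 0.0177
gripper_force: 20.0
```

Emit:
apply_moves(
  targets=[
    [0,0,0,-0.005,0,0,0],
    [0,0,0,-0.015,0,0,0],
    [0,0,0,-0.02,0,0,0],
    [0,0,0,-0.02,0,0,0],
    [0,0,0,-0.02,0,0,0],
    [0,0,0,0,0,0,0],
    [0,0,0,0,0,0,0],
    [0,0,0,0,0,0,0],
  ],
)

```text
time_s: 13.73
tcp_pos: [0.4808, -0.159, 0.1615]
eef_rot: [180.0, 0.1, -22.2]
contact_force: [-0.6, 1.1, -2.7]
gripper_width: 0.0173
gripper_force: 20.0
```

Emit:
apply_moves(
  targets=[
    [0,-0.0047,-0.0147,0,0,0,0],
    [0,-0.0094,-0.0293,0,0,0,0],
    [0,-0.0094,-0.0293,0,0,0,0],
    [0,-0.0094,-0.0293,0,0,0,0],
    [0,-0.0094,-0.0293,0,0,0,0],
    [0,-0.0094,-0.0293,0,0,0,0],
    [0,-0.0094,-0.0293,0,0,0,0],
    [0,-0.0094,-0.0293,0,0,0,0],
    [0,-0.0094,-0.0293,0,0,0,0],
    [0,-0.0094,-0.0293,0,0,0,0],
    [0,-0.0094,-0.0293,0,0,0,0],
    [0,-0.0094,-0.0293,0,0,0,0],
    [0,-0.0094,-0.0293,0,0,0,0],
    [0,-0.0094,-0.0293,0,0,0,0],
    [0,-0.0047,-0.0147,0,0,0,0],
    [0,0,0,0,0,0,0],
    [0,0,0,0,0,0,0],
    [0,0,0,0,0,0,0],
  ],
)

```text
time_s: 15.23
tcp_pos: [0.5142, 0.2695, 0.161]
eef_rot: [179.9, 0.1, -22.2]
contact_force: [0.1, 0.4, -2.6]
gripper_width: 0.017
gripper_force: 20.0
```

Run:
```python
from plant import *
from h import *
c=capture("scene");cv2.imwrite("pics/s2.png",cv2.resize(c["frame"][60:260,260:520,::-1],None,fx=3,fy=3))
print(get_state()["tcp_pos"])
```

```text
[0.51437764 0.26928721 0.16139475]
```

View pics/s2.png

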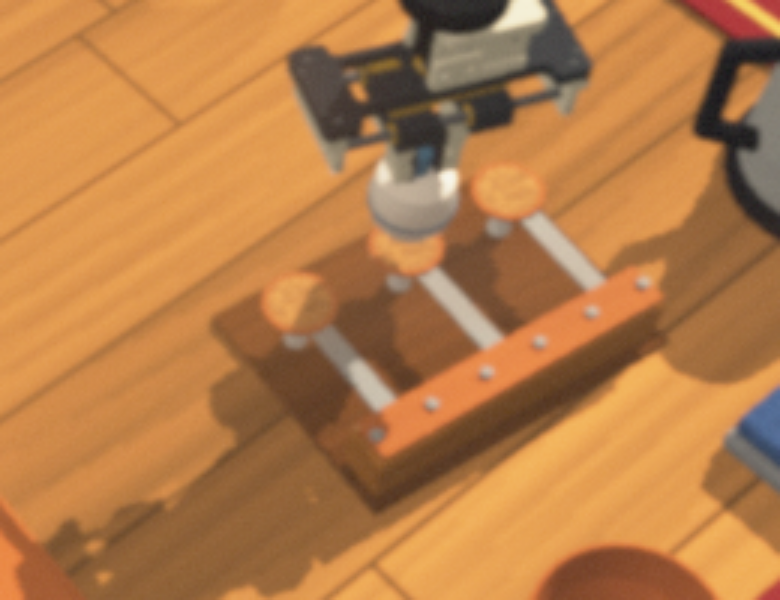

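The crop shows the pot upright at (413,200), just above the middle rest at (405,245). Both are clear of the neighbouring rests at (300,300) and (508,190). I lower it.

Emit:
apply_moves(
  targets=[
    [0,-0.0007,-0.0017,0.01,0,0,0],
    [0,0,0,0.009,0,0,0],
    [0,0,0,0.005,0,0,0],
    [0,0,0,0.003,0,0,0],
    [0,0,0,0,0,0,0],
    [0,0,0,0,0,0,0],
    [0,0,0,0,0,0,0],
  ],
)

```text
time_s: 15.87
tcp_pos: [0.5151, 0.2724, 0.1355]
eef_rot: [-180.0, -0.0, -22.2]
contact_force: [0.1, -0.4, -3.7]
gripper_width: 0.0174
gripper_force: 20.0
```

Emit:
apply_moves(
  targets=[
    [0,0,0,0.001,0,0,0],
    [0,0,0,0.001,0,0,0],
    [0,0,0,0.001,0,0,0],
    [0,0,0,0.001,0,0,0],
    [0,0,0,0,0,0,0],
    [0,0,0,0,0,0,0],
    [0,0,0,0,0,0,0],
  ],
)

```text
time_s: 16.45
tcp_pos: [0.5149, 0.2723, 0.1313]
eef_rot: [-180.0, -0.0, -22.2]
contact_force: [1.2, -0.6, -2.6]
gripper_width: 0.0176
gripper_force: 20.0
```

Emit:
apply_moves(
  targets=[
    [0,0,0,0.001,0,0,0],
    [0,0,0,0.001,0,0,0],
    [0,0,0,0.001,0,0,0],
    [0,0,0,0,0,0,0],
    [0,0,0,0,0,0,0],
    [0,0,0,0,0,0,0],
  ],
)

```text
time_s: 16.95
tcp_pos: [0.515, 0.2723, 0.1284]
eef_rot: [-180.0, -0.0, -22.2]
contact_force: [-0.4, -0.3, -0.3]
gripper_width: 0.0177
gripper_force: 20.0
```

The leaf now carries nearly all of the pot's weight, so I let go and lift.

Emit:
apply_moves(
  targets=[
    [0.22,0,0,0,0,0,0],
    [0.26,0,0,0,0,0,0],
    [0.32,0,0,0,0,0,0],
    [0.4,0,0,0,0,0,0],
    [0.5,0,0,0,0,0,0],
    [0.5,0,0,0,0,0,0],
    [0.5,0,0,0,0,0,0],
    [0.5,0,0,-0.005,0,0,0],
    [0.5,0,0,-0.01,0,0,0],
    [0.5,0,0,-0.02,0,0,0],
    [0.5,0,0,-0.02,0,0,0],
    [0.5,0,0,-0.03,0,0,0],
    [0.5,0,0,-0.03,0,0,0],
    [0.5,-0.03,0,0,0,0,0],
    [0.5,-0.03,0,0,0,0,0],
    [0.5,-0.03,0,0,0,0,0],
    [0.5,0,0,0,0,0,0],
    [0.5,0,0,0,0,0,0],
  ],
)

```text
time_s: 18.45
tcp_pos: [0.4307, 0.307, 0.2449]
eef_rot: [-179.9, -0.0, -22.1]
contact_force: [-0.0, 0.9, 0.7]
gripper_width: 0.0438
gripper_force: 0.0
```

Run:
```python
from plant import *
from h import *
c=capture("scene");cv2.imwrite("pics/s3.png",cv2.resize(c["frame"][60:260,260:520,::-1],None,fx=3,fy=3))
s=get_state();print(s["tcp_pos"],s["contact_force"])
P=cloud(c);z=P[...,2];m=((z>.118)&(z<.135)&(np.hypot(P[...,0]-.514,P[...,1]-.271)<.03)).astype(np.uint8)
k,l,st,ce=cv2.connectedComponentsWithStats(m)
for j in range(1,k): print(st[j],ray(c,*ce[j],.126).round(4),np.median(P[l==j],0).round(4),P[l==j][:,2].max())
```

```text
[0.43149095 0.30680365 0.24458561] [ 0.05377051  0.55770977 -0.30153563]
[394 117   8   9  52] [0.5129 0.2676 0.126 ] [0.512  0.2685 0.1241] 0.12993499634424932
```

View pics/s3.png

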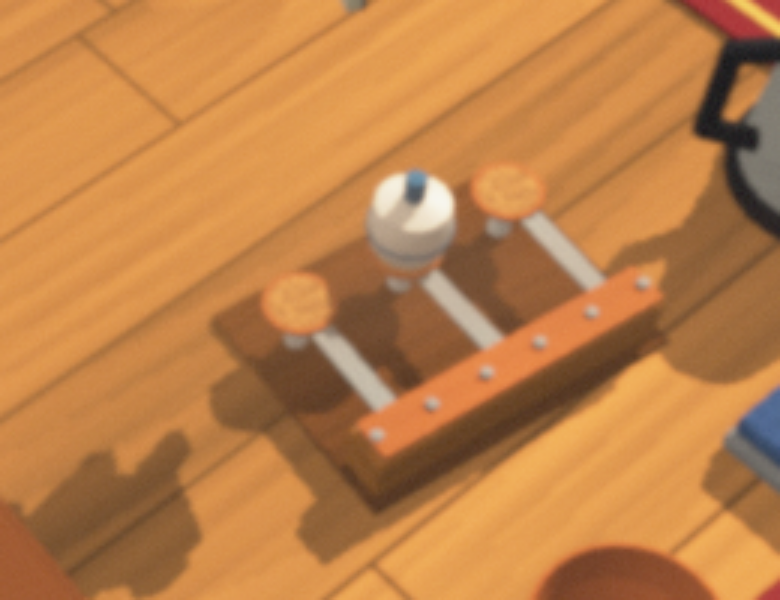

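The pot stands upright and free on the middle rest, with its knob at (415,187) in the crop. Its axis is within about 4 mm of the rest's centre and the arm is clear, so I hand in.

```bash
python3 -c "
from plant import *
print(close_job())"
```

```text
the job is handed in; nothing more can be done
None
```

I pressed the left, middle and right leaves onto their stops in that order, at about 14.5 to 16.5 N measured; the middle one is firm, the pot stands upright and released on its rest, within about 4 mm of centre, and the job is handed in (no verdict was returned).

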